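Clear the jammed feed chute and load the marking die

ROBOT

A 7-joint arm with a two-finger parallel gripper is mounted at the origin on the work surface. World frame = base frame: x ahead of the robot, y to its left, z up, the work surface at z = 0. Lengths are in mm, angles in rad, forces in N, time in s.
With the tool pointing down it reaches from about 400 to 900 mm from the base axis. Payload 5.6 kg.
Tool frame: the origin (TCP) lies at the very end of the fingers, on their centre line; the grasp point (between the pads) lies 19 mm behind it; z points along the fingers, x is the direction in which the jaws open and shut, and the axes are right-handed (so a half turn about z gives the same grasp; the last joint's range is limited). The gripper opens to 92 mm and grips with 3 to 60 N. Pads are 20 mm wide; open, the fingers measure 128 mm over their backs; the gripper's body (75 mm by 189 mm) begins 69 mm behind the grasp point.
Start: joints at [1.139, 0.468, -0.012, 1.603, 0.006, 1.071, -0.056], TCP at [246.361, -601.511, 214.592] pointing down, gripper open.
Joint ranges: [-2.53, 2.53], [-0.31, 2.02], [-1.57, 1.55], [0.28, 2.44], [-1.29, 4.43], [0.15, 1.84], [-2.92, 2.92]. Speed limits (rad/s): [2.57, 2.57, 3.14, 3.14, 3.14, 3.14, 3.14].

INTERFACE

Orientations are given as a unit quaternion [x, y, z, w].
In Python, from plant import r gives the robot as it stands.
- The arm moves only by the tool move_arm, never from a script. Its arguments are lists of equal length, an entry for each row: "travel": the shift along the tool's x, y, z in mm, a list of three; "yaw": the turn about the tool's z in rad; "hand": the opening, from 0 (shut) to 1 (fully open). A call has 1 to 20 rows; each row shifts and turns the pose as measured when the row begins, along the tool's axes as they then stand; what a row does not reach is not made up. A row lasts 1/12 s, in which the tool goes at most 41.7 mm and 7.16 degrees, less where a joint would pass 70% of its speed; a pose out of reach is approached as far as the arm can. A call is refused whole if a number of a shift passes 41.7 or a number of a turn 0.125, either way. A call with a gripper value outside its range is refused whole. The fingers move at their own pace and stop on an object; "force" is the grip in N (left out, the last holds). Time passes only in rows, so rows that do not move let the fingers close. It gives the time, the measured TCP pose, the force and the opening at its end, in the units of the state.
- r.observe(): the state, without advancing time (a new reading comes with each control period).
- r.snapshot(name): name is "side" or "top"; returns a dict with "pixels" (480x640x3 uint8, blue, green, red), "mtx" (3x3 intrinsics, pixels), "k1" (the pictures are not rectified: a ray, as slopes to the right and down, at radius r is drawn at 1 + k1 r^2 times it, then the intrinsics apply), "R" (3x3) and "t" (3): a world point X has camera coordinates R X + t. Camera axes: x right, y down, z forward; pixel columns grow to the right and rows downward; lengths in mm; the calibration is good to about 2 mm. A picture is of the moment at which its call begins. There is no depth.
- r.close_job(): hands the job in, once; it reports no verdict.
Trained networks look in the newest picture that a camera, given by its name, has taken for a name from the list of things; names that differ only in an ending like _2 or _b are one class to them, and where a whole thing is asked for, a point or a joint stands for the part that bears it (a point fixed in the world has none). Each returns a list of dicts, best first, with "conf" (0 to 1); they miss things now and then, are a little off and sometimes report something else, mostly with a low value. They report only what shows in the picture. A call takes as long as a camera call. They do not tell look-alikes from the thing itself.
- r.regions_of(label, camera): "pixels" (480x640 bool, what is visible of it) and "point" ([column, row] in pixels, amid what is visible of it).
The state is a dict: "time": time; "joint_positions": joint angles; "joint_vel": joint speeds; "joint_torque": joint torques, N m; "eef_pos": TCP position; "ee_rot": TCP orientation; "force": force on the tool from outside, world axes, zero at the start; "wrist_torque": the same for the moment, N m; "opening": opening from 0.0 (shut) to 1.0 (fully open).
Only numpy, scipy, OpenCV 4.12 (cv2) and the standard library are available. Lean on these libraries where they do the work, as an engineer would, in place of code of your own. Each camera call takes 0.05 s, during which the arm holds its last target. There are 200 camera calls.

TASK

A loose balance beam has fallen across the barrel feed chute and holds back the grip barrels: tip or lift it out over the raised ridge so that it ends down in the grey reject bin (it may rest leaning on the slide), and let the barrels roll down to the end stop. Then take the first barrel from the stop and lay it in the die pocket that matches its outline, fully down; the next barrel must be left lying ready at the stop. Leave everything else where it is.

Things in the scene. Friction and masses are not known exactly. Their poses are not given: they have to be found in the camera images.
- chute: Fixed aluminium feed chute on a stand, with reject slide and bin. Origin on the table under the end stop's face; x level, uphill; y across, bin on +y; z up. Floor: z = 0.090 + 0.231 x (13 degrees), x 0 to 0.30, 74 mm wide (38 mm for x < 62 mm). Walls' inner faces y = +-33 mm, 4 mm thick, 30 mm high, only from x = 66 mm: a barrel at the stop is free at both ends. Stop 28 mm high, 56 mm wide.
- pickup (a point): Centre of a barrel that lies against the end stop: 21 mm uphill of the stop face, 116 mm above the table. Axes as the chute's.
- ridge (a point): Top of the ridge the beam leans over: chute x 118, y 34, z 163 mm. Here (x 88 to 148) the +y wall rises 46 mm over the floor, more than a barrel; two cheeks 24 mm apart stand 26 mm higher (y 35 to 51). In the -y wall opposite is a 26 mm slot. Beyond the ridge a slide 90 mm wide falls at 45 degrees to y 126, z 71 mm. Axes as the chute's.
- bin_floor (a point): Centre of the inner floor of the grey reject bin (fixed to the chute), 4 mm above the table. Bin 170 (x) by 195 mm (y) outside, walls 4 mm thick, 50 mm high, open above; the slide's lower end reaches 21 mm over its near wall. Axes as the chute's.
- beam: Jamming beam: dark wood rod, brass ends, 18 mm diameter, 170 mm long, about 80 g. Origin at its middle, y along it. At the start it leans at 31 degrees in the chute's y-z plane, low end on the floor in the slot, high end 62 mm beyond the ridge in y and 49 mm above it. Nearly balanced: pressing the high end down tips it about the ridge, over the barrels, and it slides into the bin; it may need a drag or nudge.
- beam_low_end (a point): Centre of the end face of the beam that starts low, in the slot.
- beam_high_end (a point): Centre of the end face of the beam that starts high, beyond the ridge.
- barrel1: Grip barrel nearest the jam, the first to reach the stop: dark wood cylinder with brass bands, 42 mm diameter, 60 mm long, about 120 g. Origin at its centre, y along its axis (across the chute); it turns about y as it rolls. At the stop the next barrel touches it uphill, so grip it by its two end faces.
- barrel2: The second grip barrel, same as the first, behind it.
- barrel3: The third grip barrel, same, behind the second.
- barrel_die: Fixed dark steel block 100 (x) by 130 (y) by 40 mm high, origin under its centre on the table, with a pocket for one lying barrel, axis along y: 46 (x) by 66 mm (y), 14 mm deep, flat floor 26 mm above the table. At both y ends a finger slot 32 mm wide, as deep as the pocket, opens it to the block's edge.
- die_seat (a point): Where the centre of the seated barrel lies: 47 mm above the table on the die's centre. Axes as the die's.
- pan_die: A second fixed die block of the same outside size, with a closed pocket 76 (x) by 36 mm (y), 10 mm deep, that does not fit the barrel. Its place may be swapped with the other. Not needed.
- weight_big: Dark iron balance weight with a loop, 53 mm wide, 87 mm high; leave it.
- weight_small: Smaller iron weight with a loop, 41 mm wide, 68 mm high, on the -y side of the chute near its stop; leave it.
- oil_bottle: Amber oil bottle, 52 mm diameter, 130 mm high, standing beside the chute's end between the end stop and the bin; leave it.
- brass_pan: Brass scale pan, 120 mm across, 22 mm high; leave it.
- hammer: Hammer, 220 mm long, lying on the table; leave it.
- spare_beam: Finished beam lying on two brass feet at the left, 170 mm long; leave it.
Not all that is in view belongs to the job. What is shaped like the beam but pink is not meant.

How it is judged (in metres and radians):
On the way, in this order (a step that is already met when the one before it is completed fails the run):
1. the beam is wholly out of the chute on the ridge side and the first barrel has rolled down to the end stop (y of each of beam_low_end, beam_high_end in the frame of chute above 0.04 m and distance between barrel1 and pickup below 0.01 m), for 0.2 s.
2. the first barrel lies in the matching die pocket (distance between barrel1 and die_seat below 0.007 m and angle between the y axis of barrel1 and the y axis of barrel_die, either way round below 0.12 rad), for 0.2 s.
At the end, for the whole second after the job is handed in: Beam at rest in the reject bin: both ends over 40 mm to the bin side of the chute centre line, middle under 90 mm high. Barrel 1 at rest within 7 mm of the die seat, axis within 0.12 rad. Barrel 2 within 12 mm of the pick-up place, barrel 3 under 60 mm from it (all of step 2 and y of each of beam_low_end, beam_high_end in the frame of chute above 0.04 m and x of beam in the frame of bin_floor between -0.085 and 0.085 m and y of beam in the frame of bin_floor between -0.11 and 0.095 m and height (world z) of beam below 0.09 m and distance between barrel2 and pickup below 0.012 m and distance between barrel3 and barrel2 below 0.06 m and linear speed of each of beam, barrel1, barrel2 below 0.02 m/s); the robot touches nothing.
It fails at once if a bystander (weights, bottle, pan, hammer, spare beam) moved more than 30 mm (distance of any of weight_big, weight_small, oil_bottle, brass_pan, hammer, spare_beam from where it was at the start of the episode above 0.03 m).
It also fails if it takes over 58 s, if anything falls off the work surface, if the arm or the gripper's body presses on something with over 40 N, if the wrist force passes 120 N, or if a joint passes its speed limit or range.

## Working session

There is one attempt and no reset: what is moved stays moved. The work goes in short steps, Python scripts to look and compute and a tool call to move; the robot and the scene stay as the last step left them, time stands still between calls to the robot, and variables do not carry over. Pictures are saved under pics/ and viewed, about 8 in all and at most 12, crops included, and the job is handed in when it is done.

Besides the shell and the picture viewer there is one more tool, called after "Call:" by a JSON object that holds its "op" and its "data". move_arm: Moves the arm, as the interface text tells. Its arguments: {"type":"object","properties":{"travel":{"type":"array"},"yaw":{"type":"array"},"hand":{"type":"array"},"force":{"type":"number"}},"required":["travel","yaw","hand"]}

```bash
ls; mkdir -p pics
python3 - <<'E'
from plant import r
import cv2
for n in("side","top"):
    s=r.snapshot(n); cv2.imwrite(f"pics/{n}0.png",s["pixels"]); print(n,s["mtx"],s["k1"],s["R"],s["t"])
    for l in ["chute","beam","barrel1","barrel_die","pan_die","oil_bottle","weight_small","weight_big","beam_high_end","beam_low_end"]:
        try: print(l,[(x["point"],round(x["conf"],2),int(x["pixels"].sum())) for x in r.regions_of(l,n)])
        except Exception as e: print(l,e)
print(r.observe())
E
```

```text
pics
side [[545.81299681   0.         319.04503994]
 [  0.         545.81299681 238.29985308]
 [  0.           0.           1.        ]] 0.02254364712888147 [[-0.88239072 -0.47046807 -0.00681317]
 [-0.29421582  0.56300356 -0.77231085]
 [ 0.36718343 -0.67947538 -0.63520826]] [ 405.88482489  290.48339812 1238.14911119]
chute [([228.0, 330.6], 0.59, 12403)]
beam [([431.3, 262.9], 0.76, 408), ([250.5, 260.7], 0.59, 346)]
barrel1 [([220.7, 246.9], 0.74, 350), ([234.6, 248.8], 0.72, 406), ([253.3, 252.3], 0.65, 183)]
barrel_die [([302.3, 226.5], 0.76, 1400)]
pan_die [([364.0, 243.4], 0.6, 1683)]
oil_bottle [([289.8, 345.3], 0.63, 970)]
weight_small [([324.7, 285.5], 0.78, 302)]
weight_big [([355.7, 197.9], 0.78, 342)]
beam_high_end [([248.3, 263.1], 0.83, 333), ([220.2, 243.7], 0.71, 345), ([426.1, 261.7], 0.66, 405), ([324.0, 282.6], 0.57, 311), ([227.8, 328.8], 0.54, 12279)]
beam_low_end [([433.7, 260.3], 0.88, 429), ([250.3, 260.0], 0.78, 350)]
top [[492.24521134   0.         319.44622202]
 [  0.         492.24521134 235.06176206]
 [  0.           0.           1.        ]] -0.0396068697
[... 813 characters left out ...]
ions': array([ 1.13897014,  0.46749095, -0.01157338,  1.60273377,  0.00602986,
        1.07138667, -0.05631805]), 'joint_vel': array([-0.00054827, -0.00129791,  0.00050494,  0.00067093, -0.00035895,
       -0.00038183,  0.00122004]), 'joint_torque': array([-8.16844731e-04, -5.20423150e+01, -1.35637503e-02, -2.44054073e+01,
       -5.67179534e-02,  1.13445104e-02,  5.61829938e-05]), 'eef_pos': array([ 246.35043092, -601.50183405,  214.58423271]), 'ee_rot': array([ 8.30364726e-01, -5.57220262e-01, -1.31544318e-05,  3.75481115e-05]), 'force': array([ 1.17196298e-01, -1.75622637e-04,  1.34219038e+00]), 'wrist_torque': array([ 0.00387543, -0.05169929, -0.03825225]), 'opening': 1.0022601930334436}
```

View pics/top0.png

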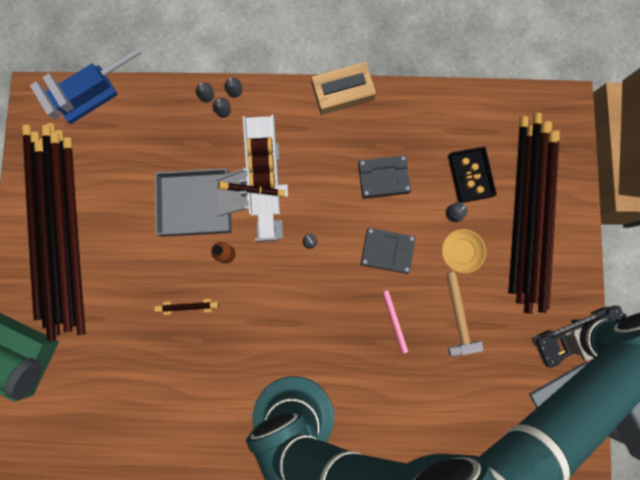

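View pics/side0.png

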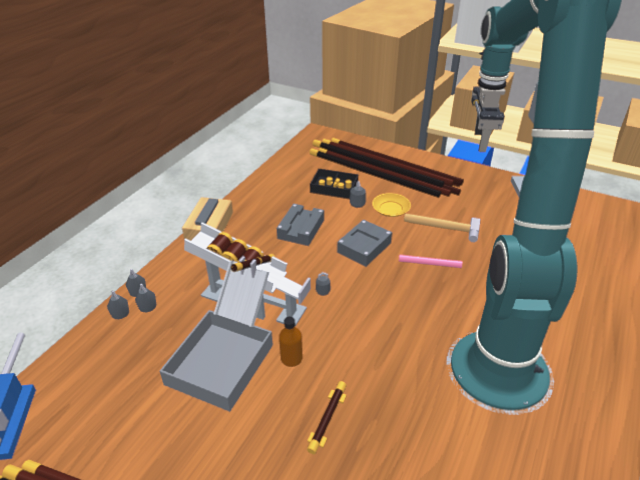

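```bash
cat > h.py <<'E'
import numpy as np, cv2
from scipy.spatial.transform import Rotation as Ro
def proj(s,X):
    X=np.atleast_2d(np.asarray(X,float)); c=X@s["R"].T+s["t"]; p=c[:,:2]/c[:,2:]
    p=p*(1+s["k1"]*(p**2).sum(1,keepdims=True))
    return p@s["mtx"][:2,:2].T+s["mtx"][:2,2]
def back(s,uv,z):
    K=s["mtx"]; q=(np.asarray(uv,float)-K[:2,2])/[K[0,0],K[1,1]]; p=q.copy()
    for _ in range(8): p=q/(1+s["k1"]*(p**2).sum())
    d=s["R"].T@np.r_[p,1]; o=-s["R"].T@s["t"]; return o+d*(z-o[2])/d[2]
def crop(img,x0,y0,w,h,k): return cv2.resize(img[y0:y0+h,x0:x0+w],None,fx=k,fy=k,interpolation=cv2.INTER_CUBIC)
E
python3 - <<'E'
from h import *
a=cv2.imread("pics/top0.png"); b=cv2.imread("pics/side0.png")
A=crop(a,145,105,280,175,2.8); cv2.imwrite("pics/c1.png",A)
cv2.imwrite("pics/c2.png",crop(b,155,190,250,190,3.1))
E
```

```text
(no output)
```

View pics/c1.png

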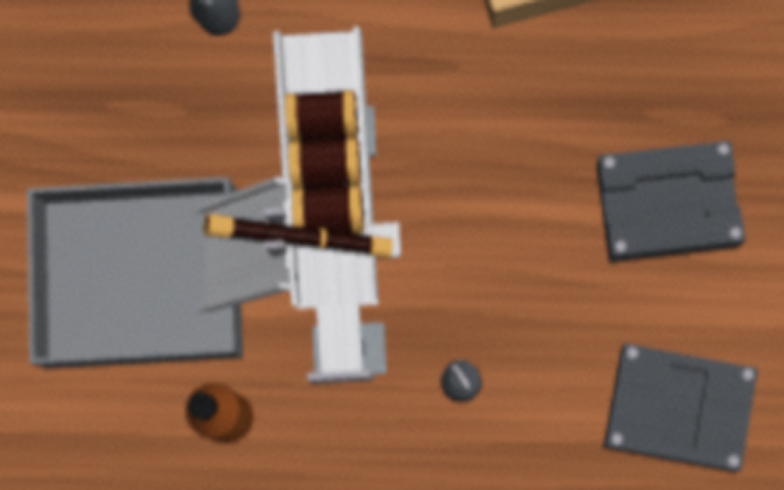

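View pics/c2.png

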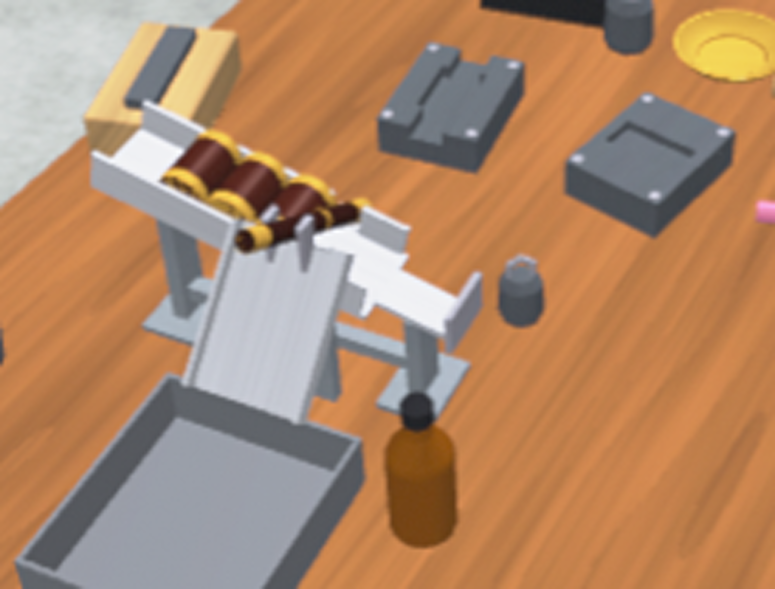

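```bash
cat > fit.py <<'E'
from h import *
from scipy.optimize import least_squares
from plant import r
T,S=r.snapshot("top"),r.snapshot("side")
t=lambda u,v:(u/2.8+145,v/2.8+105); d=lambda u,v:(u/3.1+155,v/3.1+190)
def fit(P,x0):
    def res(q):
        c,s=np.cos(q[2]),np.sin(q[2]); R=np.array([[c,-s,0],[s,c,0],[0,0,1]]); o=[]
        for cam,X,uv in P: o.append(proj(cam,R@np.array(X)+[q[0],q[1],0])[0]-uv)
        return np.ravel(o)
    f=least_squares(res,x0,loss="soft_l1",x_scale=[100,100,.1]); print(f.x.round(3)); print(res(f.x).reshape(-1,2).round(1).tolist()); return f.x
E
python3 - <<'E'
from fit import *
P=[(T,(0,28,118),t(310,375)),(T,(0,-28,118),t(371,373)),(T,(300,35,189),t(280,32)),(T,(300,-35,189),t(357,28)),
(T,(66,37,135),t(295,305)),(T,(66,-37,135),t(377,302)),
(S,(0,28,118),d(447,318)),(S,(0,-28,118),d(480,273)),(S,(300,37,189),d(92,152)),(S,(300,-37,189),d(145,102))]
c=fit(P,[600,150,0])
for n,X in dict(pick=(21,0,116),hi=(118,96,212),lo=(118,-50,124)).items():
    X=np.array(X);co,si=np.cos(c[2]),np.sin(c[2]); W=np.array([co*X[0]-si*X[1]+c[0],si*X[0]+co*X[1]+c[1],X[2]])
    print(n,W.round(1),(proj(T,W)[0]-[145,105])*2.8,(proj(S,W)[0]-[155,190])*3.1)
a=40;b=55
# bolts: unknown inset -> centre from diagonals
W=np.array([back(T,t(*p),40) for p in [(609,162),(723,149),(735,233),(620,246)]]); print(W.round(1),W.mean(0))
W2=np.array([back(S,d(*p),40) for p in [(433,48),(514,65),(471,132),(387,114)]]); print(W2.round(1),W2.mean(0))
v=W[0]+W[3]-W[1]-W[2]; print("yaw T",np.arctan2(-v[0],v[1]))
v=W2[3]+W2[2]-W2[0]-W2[1]; print("yaw S",np.arctan2(-v[0],v[1]))
for cam in "top","side":
  s=T if cam=="top" else S
  q=max(r.regions_of("barrel_die",cam),key=lambda x:x["conf"]); m=q["pixels"].astype(np.uint8)
  print(q["point"],cv2.minAreaRect(cv2.findNonZero(m)))
print(r.observe()["time"])
E
```

```text
[4.56599e+02 7.03510e+01 7.20000e-02]
[[-0.9, 1.5], [-0.3, 0.9], [-1.5, -0.9], [-0.4, -1.1], [-1.1, -0.4], [-0.7, -1.0], [1.6, -2.0], [1.0, -2.8], [0.3, -2.6], [0.4, -3.7]]
pick [477.5  71.9 116. ] [338.02683212 354.41601761] [442.8682444  281.93817573]
hi [567.4 174.6 212. ] [206.80744267 231.57855055] [255.48528275 232.2188881 ]
lo [577.9  29.  124. ] [387.83937831 243.71444831] [360.14910792 201.07493698]
[[ 680.1 -177.7   40. ]
 [ 695.1 -288.8   40. ]
 [ 611.8 -299.9   40. ]
 [ 597.1 -188.6   40. ]] [ 646.02275848 -238.75117066   40.        ]
[[ 690.9 -276.7   40. ]
 [ 607.6 -288.7   40. ]
 [ 594.4 -179.4   40. ]
 [ 676.6 -166.5   40. ]] [ 642.37344881 -227.82560569   40.        ]
yaw T 0.13293260606082322
yaw S 0.12489182120473308
[382.2, 174.8] ((384.04266357421875, 176.8841552734375), (38.87190246582031, 49.36289596557617), 83.6598129272461)
[299.8, 224.1] ((300.4999694824219, 223.50003051757812), (43.89894104003906, 40.01837158203125), 14.03624439239502)
1.3
```

Run:
```python
from fit import *
from scipy.optimize import minimize
def sil(s,box,q):
    c,n=np.cos(q[2]),np.sin(q[2]); X=np.array([(c*x-n*y+q[0],n*x+c*y+q[1],z) for x in(-50,50) for y in(-65,65) for z in(0,40)])
    return X
def run(cams,q0):
    ms=[]
    for s in cams:
        hsv=cv2.cvtColor(s["pixels"],cv2.COLOR_BGR2HSV); m=(hsv[...,1]<110).astype(np.uint8)
        roi=np.zeros_like(m); cv2.fillConvexPoly(roi,cv2.convexHull(proj(s,sil(s,0,q0)).astype(np.int32)),1); roi=cv2.dilate(roi,np.ones((17,17)))
        m=m*roi; nl,l,st,ce=cv2.connectedComponentsWithStats(m); k=1+st[1:,4].argmax(); m=(l==k).astype(np.float32); 
        ms.append(cv2.resize(m,None,fx=4,fy=4,interpolation=cv2.INTER_LINEAR)>.5)
    def cost(q):
        o=0
        for s,m in zip(cams,ms):
            p=(proj(s,sil(s,0,q))+.5)*4-.5; h=np.zeros(m.shape,np.uint8); cv2.fillConvexPoly(h,cv2.convexHull(np.round(p*16).astype(np.int32)),1,shift=4)
            o+=((h>0)^m).sum()/m.sum()
        return o
    f=minimize(cost,q0,method="Nelder-Mead",options=dict(initial_simplex=[q0,np.add(q0,[10,0,0]),np.add(q0,[0,10,0]),np.add(q0,[0,0,.1])],xatol=.05,fatol=1e-5))
    print(f.x.round(3),f.fun)
for q in ([645,-235,.13],[500,-255,-.12]):
    run([T],q); run([S],q); run([T,S],q)
# robot check: where do cameras show the TCP
```

```text
[ 6.48295e+02 -2.38506e+02  1.32000e-01] 0.0354225257800991
[ 6.45147e+02 -2.29095e+02  1.41000e-01] 0.04591653175031481
[ 6.47275e+02 -2.36070e+02  1.40000e-01] 0.1692844088734089
[ 4.55278e+02 -2.50020e+02 -2.02000e-01] 0.46853146853146854
[ 4.55568e+02 -2.42268e+02  9.40000e-02] 0.24817877534947824
[ 4.56763e+02 -2.46148e+02  1.06000e-01] 0.7720072746652782
```

Run:
```python
from fit import *
for s,n in((T,"top"),(S,"side")):
    print(n,[proj(s,(0,0,z))[0].round(1).tolist() for z in(0,50,150)],"tcp",proj(s,r.observe()["eef_pos"])[0].round(1), "cam",-s["R"].T@s["t"])
    ang=np.linspace(0,6.28,60); im=s["pixels"].copy()
    print(abs(s["R"]@s["R"].T-np.eye(3)).max(), np.linalg.det(s["R"]))
    for p in proj(s,np.c_[400*np.cos(ang[:0]),400*np.sin(ang[:0]),0*ang[:0]]) if 0 else []: pass
    for z,c in((0,(0,0,255)),(20,(0,255,0)),):
        cv2.polylines(im,[np.round(proj(s,np.c_[100*np.cos(ang),100*np.sin(ang),0*ang+z])*16).astype(np.int32)],True,c,1,shift=4)
    p=proj(s,r.observe()["eef_pos"])[0]; cv2.circle(im,tuple(int(v) for v in p),3,(0,0,255),1)
    for q in ([648.3,-238.5,.132],):
        for z in(0,40):
            c,k=np.cos(q[2]),np.sin(q[2]); X=[(c*x-k*y+q[0],k*x+c*y+q[1],z) for x,y in((-50,-65),(-50,65),(50,65),(50,-65))]
            cv2.polylines(im,[np.round(proj(s,X)*16).astype(np.int32)],True,(0,0,255),1,shift=4)
    if n=="top": L=crop(im,220,350,150,130,2.6); M=crop(im,520,290,120,130,2.6)
    else: L2=crop(im,430,320,150,130,2.6); M2=crop(im,440,90,120,130,2.6)
top=np.hstack([cv2.resize(L,(390,290)),cv2.resize(M,(390,290))]); bot=np.hstack([cv2.resize(L2,(390,290)),cv2.resize(M2,(390,290))])
cv2.imwrite("pics/cal.png",np.vstack([top,bot]))
```

```text
top [[292.6, 416.6], [291.6, 421.4], [289.3, 432.2]] tcp [553.4 331. ] cam [ 320.10230448  -62.24836095 1344.42434473]
4.440892098500626e-16 0.9999999999999998
side [[498.6, 366.8], [503.2, 352.7], [513.0, 322.0]] tcp [479.7 140.4] cam [ -11.01402941  868.70450284 1013.59138468]
5.551115123125783e-16 0.9999999999999993
```

View pics/cal.png

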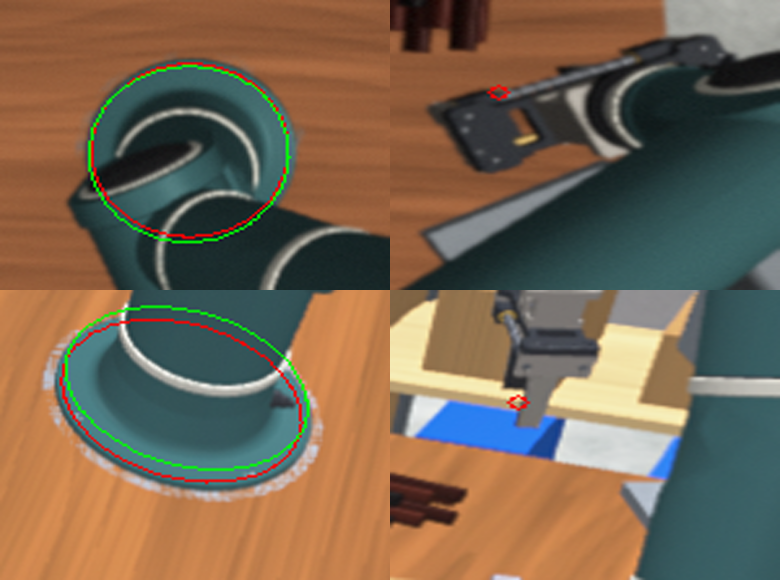

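The top picture shows the dies at (385,177) and (388,250). The upper one, with the finger slots, is the barrel die. The beam crosses the chute from (219,185) to (287,192). The cameras disagree by about 9 mm in y. The base ring fits the top camera, so I trust that one and will check it against the gripper close by.

```bash
cat >> h.py <<'E'
def rows(o,target,ang=None,step=38):
    """per-row tool shifts from state o to world target, jaw angle ang(rad, world, mod pi)"""
    R=Ro.from_quat(o["ee_rot"]).as_matrix(); p=np.array(o["eef_pos"]); a0=np.arctan2(R[1,0],R[0,0]); dy=0
    if ang is not None: dy=(ang-a0+np.pi/2)%np.pi-np.pi/2
    d=np.array(target,float)-p; n=max(int(np.ceil(np.linalg.norm(d)/step)),int(np.ceil(abs(dy)/.12)),1)
    print("n",n,"yaw/row(tool)",round(-dy/n,4),"total world turn",round(dy,3),"world d",d.round(1))
    for k in range(n):
        Rk=Ro.from_rotvec([0,0,dy*k/n]).as_matrix()@R; print((Rk.T@d/n).round(1).tolist(),end=" ")
    print()
CH=None
E
python3 - <<'E'
from fit import *
P=[(T,(0,28,118),t(310,375)),(T,(0,-28,118),t(371,373)),(T,(300,35,189),t(280,32)),(T,(300,-35,189),t(357,28)),
(T,(66,37,135),t(295,305)),(T,(66,-37,135),t(377,302)),(T,(118,96,212),t(206,226)),(T,(118,-50,124),t(398,246))]
c=fit(P,[600,150,0]); 
co,si=np.cos(c[2]),np.sin(c[2]); X=np.array((118,86,0)); W=np.array([co*X[0]-si*X[1]+c[0],si*X[0]+co*X[1]+c[1],280]); print(W)
o=r.observe(); rows(o,W,c[2])
E
```

```text
[4.56104e+02 6.89390e+01 6.60000e-02]
[[-0.3, 1.6], [0.2, 1.2], [-0.2, -0.8], [0.9, -0.8], [-0.3, -0.3], [0.1, -0.7], [1.2, 1.9], [-2.8, -0.5]]
[568.15833716 162.55402846 280.        ]
n 22 yaw/row(tool) -0.0567 total world turn 1.248 world d [321.8 764.1  65.4]
[-26.6, -26.7, -3.0] [-25.0, -28.2, -3.0] [-23.4, -29.5, -3.0] [-21.7, -30.8, -3.0] [-19.9, -32.0, -3.0] [-18.1, -33.1, -3.0] [-16.2, -34.0, -3.0] [-14.2, -34.9, -3.0] [-12.2, -35.7, -3.0] [-10.2, -36.3, -3.0] [-8.1, -36.8, -3.0] [-6.0, -37.2, -3.0] [-3.9, -37.5, -3.0] [-1.7, -37.6, -3.0] [0.4, -37.7, -3.0] [2.5, -37.6, -3.0] [4.7, -37.4, -3.0] [6.8, -37.1, -3.0] [8.9, -36.6, -3.0] [10.9, -36.1, -3.0] [13.0, -35.4, -3.0] [15.0, -34.6, -3.0]
```

Call:
{"op": "move_arm", "data": {"travel": [[-26.6,-26.7,-3],[-25,-28.2,-3],[-23.4,-29.5,-3],[-21.7,-30.8,-3],[-19.9,-32,-3],[-18.1,-33.1,-3],[-16.2,-34,-3],[-14.2,-34.9,-3],[-12.2,-35.7,-3],[-10.2,-36.3,-3],[-8.1,-36.8,-3],[-6,-37.2,-3],[-3.9,-37.5,-3],[-1.7,-37.6,-3],[0.4,-37.7,-3],[2.5,-37.6,-3],[4.7,-37.4,-3],[6.8,-37.1,-3],[8.9,-36.6,-3],[10.9,-36.1,-3]], "yaw": [-0.057,-0.057,-0.057,-0.057,-0.057,-0.057,-0.057,-0.057,-0.057,-0.057,-0.057,-0.057,-0.057,-0.057,-0.057,-0.057,-0.057,-0.057,-0.057,-0.057], "hand": [0,0,0,0,0,0,0,0,0,0,0,0,0,0,0,0,0,0,0,0]}}

```text
time: 3.27
eef_pos: [531.1, 121.4, 275.7]
ee_rot: [1.0, -0.003, 0.004, 0.006]
force: [1.2, -1.0, 0.1]
opening: 0.002
```

Run:
```python
from h import *
from plant import r
rows(r.observe(),[568,162.5,270],.066)
```

```text
n 2 yaw/row(tool) -0.0364 total world turn 0.073 world d [36.9 41.1 -5.7]
[18.3, -20.7, 2.7] [19.0, -20.0, 2.7]
```

Call:
{"op": "move_arm", "data": {"travel": [[18.3,-20.7,2.7],[19,-20,2.7],[0,0,0],[0,0,0]], "yaw": [-0.036,-0.036,0,0], "hand": [0,0,0,0]}}

```text
time: 3.6
eef_pos: [569.7, 175.7, 270.9]
ee_rot: [0.999, 0.042, 0.005, 0.003]
force: [-0.1, -0.0, -0.7]
opening: 0.003
```

Run:
```python
from fit import *
o=r.observe(); p=o["eef_pos"]; print(p,o["ee_rot"])
print(proj(T,p),proj(S,p)); a=crop(T["pixels"],170,110,140,150,2.8); b=crop(S["pixels"],190,150,140,150,2.8)
cv2.imwrite("pics/m1.png",np.hstack([a,b]))
```

```text
[569.32225306 174.47101998 271.1730982 ] [0.99914986 0.04077696 0.00484809 0.00364667]
[[213.67555105 181.09031624]] [[233.84521418 243.86191947]]
```

View pics/m1.png

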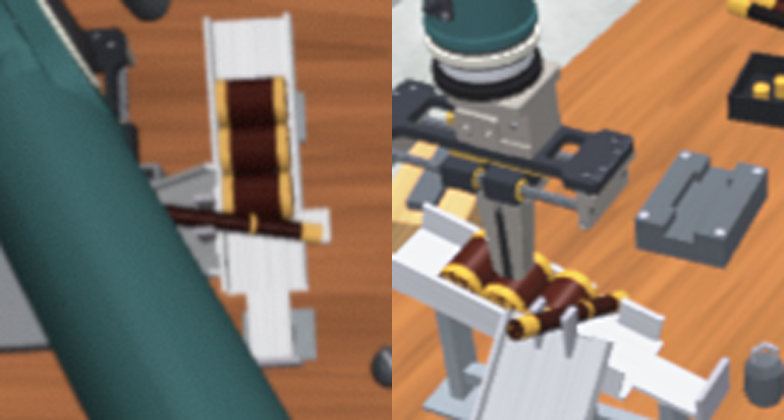

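Run:
```python
from fit import *
c=[456.1,68.94,.066]
def W(X): co,si=np.cos(c[2]),np.sin(c[2]); return [co*X[0]-si*X[1]+c[0],si*X[0]+co*X[1]+c[1],X[2]]
for X,uv in [((0,28,118),d(447,318)),((0,-28,118),d(480,273)),((300,37,189),d(92,152)),((300,-37,189),d(145,102)),((118,96,212),d(243,241))]:
    print(X,(proj(S,W(X))[0]-uv).round(1))
q=[648.3,-238.5,.132]
for uv in [(433,48),(514,65),(471,132),(387,114)]: print((back(S,d(*uv),40)-back(S,np.array(d(*uv))+[2.4,-6.8],40)).round(1))
```

```text
(0, 28, 118) [ 2.  -2.4]
(0, -28, 118) [ 1.5 -3. ]
(300, 37, 189) [ 1.2 -3.4]
(300, -37, 189) [ 1.5 -4.4]
(118, 96, 212) [ 4.5 -3.4]
[-11.3  34.2   0. ]
[-9.8 34.   0. ]
[-9.1 30.6 -0. ]
[-10.5  30.8  -0. ]
```

Call:
{"op": "move_arm", "data": {"travel": [[-1,6,10],[-1,6,15],[0,0,15],[0,0,10],[0,0,10],[0,0,10],[0,0,10],[0,0,10],[0,0,10],[0,0,0]], "yaw": [0,0,0,0,0,0,0,0,0,0], "hand": [0,0,0,0,0,0,0,0,0,0]}}

```text
time: 4.63
eef_pos: [569.7, 150.6, 165.9]
ee_rot: [0.999, 0.034, 0.008, 0.006]
force: [-0.9, 0.1, -1.0]
opening: 0.003
```

Run:
```python
from fit import *
o=r.observe(); print(o["eef_pos"],o["force"],o["time"])
for n in("side","top"):
  for l in("beam","barrel1"): print(n,l,[(x["point"],round(x["conf"],2),int(x["pixels"].sum())) for x in r.regions_of(l,n)])
```

```text
[570.52981957 151.0289796  167.65903227] [-0.35577199  0.26193915 -0.07447484] 4.7333
side beam []
side barrel1 [([291.5, 283.4], 0.95, 567), ([276.9, 270.6], 0.56, 356), ([262.0, 262.4], 0.46, 138)]
top beam [([393.6, 316.1], 0.87, 384), ([262.8, 179.7], 0.74, 255), ([258.4, 184.4], 0.68, 191)]
top barrel1 [([265.1, 202.2], 0.88, 314), ([262.3, 180.1], 0.76, 269), ([454.0, 213.5], 0.7, 367), ([271.6, 216.8], 0.63, 151)]
```

Run:
```python
from fit import *
a=crop(T["pixels"],150,110,140,160,2.8); b=crop(S["pixels"],170,190,140,160,2.8)
cv2.imwrite("pics/m2.png",np.hstack([a,b]))
```

```text
(no output)
```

View pics/m2.png

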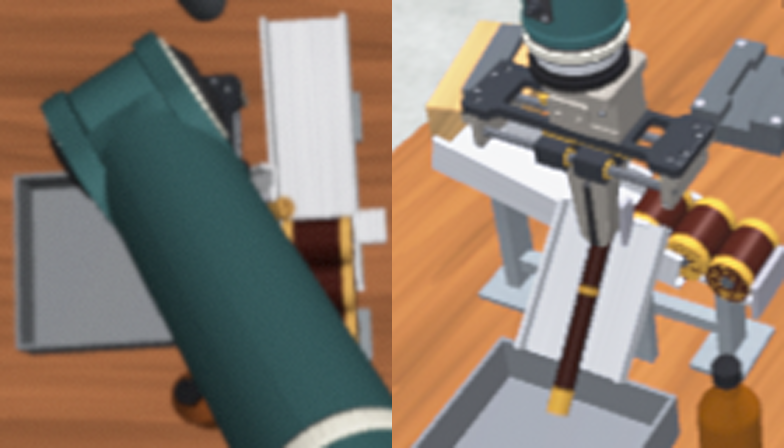

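Call:
{"op": "move_arm", "data": {"travel": [[0,0,-20],[0,0,-30],[0,0,-35],[0,0,-20],[0,0,0]], "yaw": [0,0,0,0,0], "hand": [0,0,0,0,0]}}

```text
time: 5.45
eef_pos: [567.9, 151.3, 277.3]
ee_rot: [0.999, 0.034, 0.008, 0.006]
force: [0.5, -0.0, 0.4]
opening: 0.007
```

Run:
```python
from fit import *
print(r.observe()["eef_pos"])
b=crop(S["pixels"],170,190,140,160,3.5); cv2.imwrite("pics/m3.png",b)
```

```text
[566.52835366 150.54349972 273.74392702]
```

View pics/m3.png

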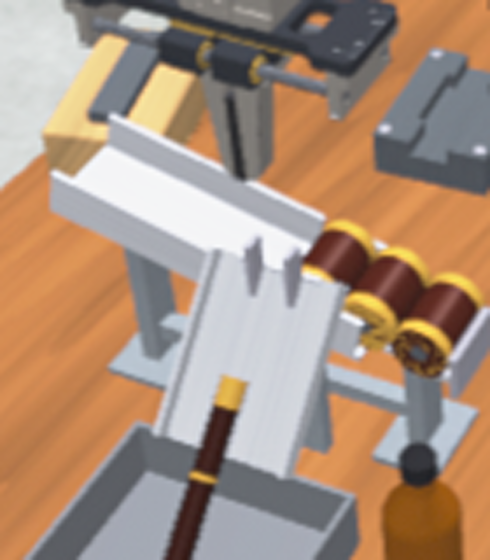

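Picture m3 shows the beam past the ridge, its upper end at about (236,302) and resting on the slide. The barrels are at the stop, with the end face of barrel 1 at (291,289). I'll swing clear, turning the jaws across, so that I can measure.

Run:
```python
from h import *
from plant import r
o=r.observe(); print(o["joint_positions"].round(2))
rows(o,[560,-150,260],.066+np.pi/2-.001)
rows(o,[560,-150,260],.066+np.pi/2+.03)
```

```text
[ 0.18  0.38 -0.65  1.67  0.27  1.17 -0.48]
n 14 yaw/row(tool) -0.1119 total world turn 1.567 world d [  -6.5 -300.5  -13.7]
[-1.9, 21.4, 1.3] [-4.3, 21.0, 1.2] [-6.6, 20.4, 1.2] [-8.9, 19.5, 1.2] [-11.0, 18.4, 1.1] [-13.0, 17.1, 1.1] [-14.8, 15.5, 1.0] [-16.5, 13.8, 1.0] [-17.9, 11.8, 0.9] [-19.1, 9.8, 0.9] [-20.1, 7.6, 0.9] [-20.8, 5.3, 0.8] [-21.3, 2.9, 0.8] [-21.5, 0.5, 0.7] 
n 13 yaw/row(tool) 0.1187 total world turn -1.543 world d [  -6.5 -300.5  -13.7]
[-2.1, 23.0, 1.4] [0.6, 23.1, 1.4] [3.4, 22.9, 1.4] [6.1, 22.3, 1.4] [8.7, 21.4, 1.5] [11.1, 20.2, 1.5] [13.5, 18.8, 1.5] [15.6, 17.0, 1.5] [17.5, 15.1, 1.5] [19.2, 12.9, 1.5] [20.6, 10.5, 1.4] [21.7, 8.0, 1.4] [22.5, 5.4, 1.4]
```

Call:
{"op": "move_arm", "data": {"travel": [[-2,23,1.4],[0.6,23,1.4],[3.4,23,1.4],[6,22,1.4],[8.7,21.4,1.5],[11,20,1.5],[13.5,18.8,1.5],[15.6,17,1.5],[17.5,15,1.5],[19,13,1.5],[20.6,10.5,1.5],[21.7,8,1.5],[22.5,5.4,1.5],[0,0,0],[0,0,0]], "yaw": [0.119,0.119,0.119,0.119,0.119,0.119,0.119,0.119,0.119,0.119,0.119,0.119,0.119,0,0], "hand": [1,1,1,1,1,1,1,1,1,1,1,1,1,1,1]}}

```text
time: 6.8
eef_pos: [533.7, -164.6, 229.8]
ee_rot: [0.713, -0.701, -0.007, 0.015]
force: [0.0, 0.3, -0.7]
opening: 0.996
```

Run:
```python
from fit import *
o=r.observe(); print(o["eef_pos"],o["joint_positions"].round(2))
for n,s in(("top",T),("side",S)):
  for l,z in(("beam",40),("barrel1",116),("oil_bottle",100)):
    for x in r.regions_of(l,n):
      p=cv2.findNonZero(x["pixels"].astype(np.uint8)); print(n,l,x["point"],round(x["conf"],2),back(s,x["point"],z).round(1),cv2.boundingRect(p))
cv2.imwrite("pics/m4.png",np.hstack([crop(T["pixels"],190,170,110,120,3.5),crop(S["pixels"],230,240,110,120,3.5)]))
```

```text
[ 533.87347673 -163.98839672  230.09206955] [ 0.42  0.33 -0.24  1.78  0.11  1.07 -1.41]
top beam [207.7, 196.6] 0.83 [580.  239.8  40. ] (182, 189, 47, 20)
top beam [403.4, 344.2] 0.6 [ 196.9 -287.    40. ] (398, 330, 10, 22)
top barrel1 [265.5, 229.5] 0.98 [482.8  72.6 116. ] (252, 221, 27, 18)
top barrel1 [262.5, 195.0] 0.89 [571.1  82.8 116. ] (251, 187, 26, 19)
top barrel1 [266.5, 213.0] 0.75 [524.9  71.3 116. ] (253, 205, 25, 17)
top oil_bottle [222.8, 253.4] 0.98 [422. 181. 100.] (211, 242, 25, 22)
side beam [226.1, 335.1] 0.85 [576.5 237.5  40. ] (210, 298, 31, 74)
side beam [433.0, 259.8] 0.58 [ 239.4 -234.    40. ] (399, 255, 63, 13)
side barrel1 [279.8, 273.2] 0.98 [529.3  68.8 116. ] (269, 261, 24, 29)
side barrel1 [296.3, 283.8] 0.94 [476.   81.9 116. ] (282, 268, 27, 30)
side barrel1 [265.4, 261.6] 0.77 [582.4  49.5 116. ] (257, 253, 20, 19)
side oil_bottle [291.6, 347.1] 0.86 [397.8 238.9 100. ] (279, 317, 24, 50)
```

View pics/m4.png

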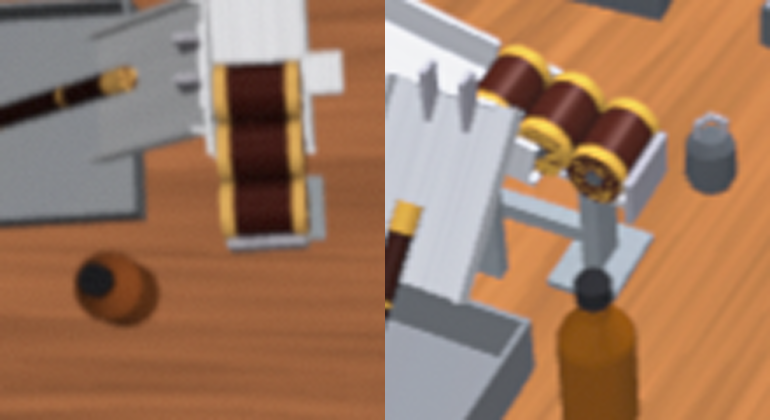

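Run:
```python
from h import *
from plant import r
rows(r.observe(),[483,72.5,190],.066+np.pi/2)
```

```text
n 7 yaw/row(tool) -0.0065 total world turn 0.045 world d [-52.2 235.6 -41.8]
[-33.9, 6.6, 5.8] [-33.9, 6.4, 5.8] [-34.0, 6.2, 5.8] [-34.0, 5.9, 5.8] [-34.0, 5.7, 5.8] [-34.1, 5.5, 5.8] [-34.1, 5.3, 5.7]
```

Call:
{"op": "move_arm", "data": {"travel": [[-34,6.6,5.8],[-34,6.4,5.8],[-34,6.2,5.8],[-34,6,5.8],[-34,5.7,5.8],[-34,5.5,5.8],[-22,4,4],[0,0,0],[0,0,0],[0,0,0]], "yaw": [-0.0065,-0.0065,-0.0065,-0.0065,-0.0065,-0.0065,-0.0065,0,0,0], "hand": [1,1,1,1,1,1,1,1,1,1]}}

```text
time: 8.03
eef_pos: [484.5, 71.3, 192.3]
ee_rot: [0.732, -0.681, -0.002, 0.011]
force: [-0.6, -0.4, 0.4]
opening: 0.998
```

Run:
```python
from h import *
from plant import r
o=r.observe(); print(o["eef_pos"],Ro.from_quat(o["ee_rot"]).as_matrix()[:,2])
rows(o,[483,72.5,150],.066+np.pi/2)
```

```text
[484.49833303  71.26636738 192.26580877] [-0.01910359 -0.01333636 -0.99972856]
n 2 yaw/row(tool) 0.0035 total world turn -0.007 world d [ -1.5   1.2 -42.3]
[-0.9, 0.3, 21.1] [-0.9, 0.3, 21.1]
```

Call:
{"op": "move_arm", "data": {"travel": [[-1,0.5,20],[0,0,20],[0,0,0],[0,0,0]], "yaw": [0,0,0,0], "hand": [1,1,1,1]}}

```text
time: 8.37
eef_pos: [486.8, 66.7, 153.5]
ee_rot: [0.73, -0.684, 0.0, 0.01]
force: [1.1, -0.9, 0.6]
opening: 0.999
```

Run:
```python
from fit import *
o=r.observe(); print(o["eef_pos"],o["ee_rot"])
cv2.imwrite("pics/m5.png",np.hstack([crop(T["pixels"],210,170,90,120,4),crop(S["pixels"],240,200,100,120,4)]))
```

```text
[486.95744679  66.8667721  153.85265428] [ 7.29729484e-01 -6.83666921e-01  3.71261233e-04  9.70996176e-03]
```

View pics/m5.png

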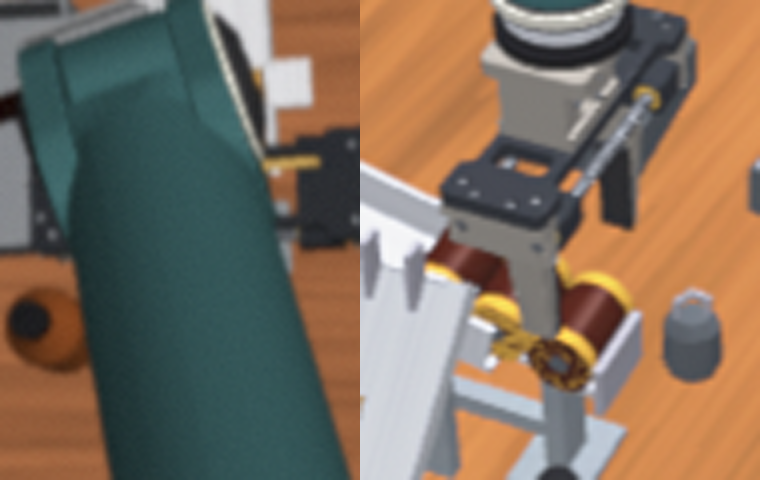

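Run:
```python
from fit import *
o=r.observe(); R=Ro.from_quat(o["ee_rot"]).as_matrix(); p=o["eef_pos"]
tip=p-R[:,0]*64; print("outer finger tip world",tip.round(1))
pt=proj(S,tip)[0]; print("proj tip crop",(pt-[240,200])*4+[360,0])
bias=np.array([538,330])-((pt-[240,200])*4+[360,0]); print("bias crop px",bias)
for b in((481,72),(483,72.5),(487,71)):
    f=np.array([b[0]-.066*30,b[1]+30,116]); print(b,(proj(S,f)[0]-[240,200])*4+[360,0]+bias)
```

```text
outer finger tip world [482.9 131.4 153.3]
proj tip crop [528.49023764 337.99677052]
bias crop px [ 9.50976236 -7.99677052]
(481, 72) [573.02281236 346.88590081]
(483, 72.5) [569.62229802 346.29663912]
(487, 71) [565.00847988 342.43840251]
```

Run:
```python
from h import *
from plant import r
rows(r.observe(),[482,72,97],.066+np.pi/2,step=10)
```

```text
n 6 yaw/row(tool) 0.0 total world turn -0.0 world d [ -5.1   4.4 -57.2]
[-0.9, 0.7, 9.5] [-0.9, 0.7, 9.5] [-0.9, 0.7, 9.5] [-0.9, 0.7, 9.5] [-0.9, 0.7, 9.5] [-0.9, 0.7, 9.5]
```

Call:
{"op": "move_arm", "data": {"travel": [[-3,2.5,0],[-3,2.5,0],[-0.3,0,9.5],[-0.3,0,9.5],[-0.3,0,9.5],[-0.3,0,9.5],[-0.3,0,9.5],[0,0,6],[0,0,0]], "yaw": [0,0,0,0,0,0,0,0,0], "hand": [1,1,1,1,1,1,1,1,1]}}

```text
time: 9.32
eef_pos: [481.1, 74.9, 96.5]
ee_rot: [0.73, -0.683, 0.001, 0.008]
force: [0.1, -0.1, -0.4]
opening: 0.998
```

Run:
```python
from h import *
from plant import r
o=r.observe(); print(o["eef_pos"],o["ee_rot"],o["force"])
rows(o,[482,72,97],.066+np.pi/2,step=10)
```

```text
[481.12381485  74.87030853  96.5040111 ] [ 0.73017049 -0.68321297  0.0014899   0.00829832] [ 0.10279749 -0.0922375  -0.36170355]
n 1 yaw/row(tool) 0.0005 total world turn -0.0 world d [ 0.9 -2.9  0.5]
[2.9, -0.7, -0.5]
```

Call:
{"op": "move_arm", "data": {"travel": [[2,-0.5,0],[0,0,0],[0,0,0],[0,0,0],[0,0,0],[0,0,0],[0,0,0],[0,0,0]], "yaw": [0,0,0,0,0,0,0,0], "hand": [0.55,0.55,0.55,0.55,0.55,0.55,0.55,0.55], "force": 25}}

```text
time: 9.98
eef_pos: [482.1, 72.8, 96.4]
ee_rot: [0.73, -0.683, 0.001, 0.008]
force: [-0.0, 0.9, -1.8]
opening: 0.658
```

Call:
{"op": "move_arm", "data": {"travel": [[0,0,0],[0,0,-4],[0,0,-8],[0,0,-10],[0,0,-15],[0,0,-20],[0,0,-25],[0,0,-25],[0,0,-20],[0,0,0]], "yaw": [0,0,0,0,0,0,0,0,0,0], "hand": [0.4,0.4,0.4,0.4,0.4,0.4,0.4,0.4,0.4,0.4], "force": 30}}

```text
time: 10.82
eef_pos: [481.8, 75.0, 234.6]
ee_rot: [0.731, -0.683, 0.001, 0.009]
force: [0.3, 0.2, -1.6]
opening: 0.654
```

Run:
```python
from h import *
from plant import r
o=r.observe(); print(o["eef_pos"],o["force"],o["opening"],o["joint_positions"].round(2))
rows(o,[645.5,-238.5,170],.132+np.pi/2,step=32)
```

```text
[481.81001298  75.0457899  234.58853859] [ 0.29164481  0.2483219  -1.61985119] 0.6539074114899615 [ 0.12  0.21 -0.39  1.94  0.11  1.03 -1.83]
n 12 yaw/row(tool) -0.0054 total world turn 0.064 world d [ 163.7 -313.5  -64.6]
[26.9, -11.9, 5.6] [27.0, -11.8, 5.6] [27.0, -11.6, 5.6] [27.1, -11.5, 5.6] [27.2, -11.3, 5.6] [27.2, -11.2, 5.6] [27.3, -11.0, 5.6] [27.3, -10.9, 5.6] [27.4, -10.7, 5.6] [27.5, -10.6, 5.6] [27.5, -10.4, 5.6] [27.6, -10.3, 5.6]
```

Call:
{"op": "move_arm", "data": {"travel": [[14,-6,3],[27,-11.8,5.6],[27,-11.6,5.6],[27,-11.5,5.6],[27,-11.3,5.6],[27,-11.2,5.6],[27,-11,5.6],[27,-10.9,5.6],[27,-10.7,5.6],[27,-10.6,5.6],[27,-10.4,5.6],[20,-8,4],[8,-3,2],[0,0,0],[0,0,0]], "yaw": [-0.005,-0.005,-0.005,-0.005,-0.005,-0.005,-0.005,-0.005,-0.005,-0.005,-0.005,-0.005,0,0,0], "hand": [0.4,0.4,0.4,0.4,0.4,0.4,0.4,0.4,0.4,0.4,0.4,0.4,0.4,0.4,0.4]}}

```text
time: 12.07
eef_pos: [640.7, -232.9, 166.0]
ee_rot: [0.754, -0.657, -0.002, 0.009]
force: [-0.7, 0.4, -1.2]
opening: 0.654
```

Run:
```python
from fit import *
o=r.observe(); print(o["eef_pos"],o["force"],o["opening"],Ro.from_quat(o["ee_rot"]).as_matrix().round(3))
rows(o,[645.5,-238.5,85],.132+np.pi/2,step=20)
for l in ("barrel1",):
    for n,s in(("top",T),("side",S)):
        for x in r.regions_of(l,n): print(n,x["point"],x["conf"],back(s,x["point"],116).round())
```

```text
[ 640.79847572 -231.90050148  166.62226861] [ 0.74996203 -0.01486802 -2.22103902] 0.6555662918912799 [[ 0.139 -0.99  -0.015]
 [-0.99  -0.139 -0.011]
 [ 0.009  0.016 -1.   ]]
n 5 yaw/row(tool) 0.0015 total world turn -0.008 world d [  4.7  -6.6 -81.6]
[1.3, -1.0, 16.3] [1.3, -1.0, 16.3] [1.3, -1.0, 16.3] [1.3, -1.0, 16.3] [1.3, -1.0, 16.3] 
top [268.0, 231.1] 0.96 [479.  66. 116.]
top [264.9, 211.8] 0.72 [528.  75. 116.]
side [296.9, 283.8] 0.95 [475.  81. 116.]
side [281.8, 273.2] 0.7 [525.  67. 116.]
side [305.4, 175.7] 0.61 [ 684. -334.  116.]
```

Call:
{"op": "move_arm", "data": {"travel": [[4,-3,10],[3,-2,20],[0,0,20],[0,0,20],[0,0,20],[0,0,15],[0,0,0],[0,0,0]], "yaw": [0.004,0.004,0,0,0,0,0,0], "hand": [0.4,0.4,0.4,0.4,0.4,0.4,0.4,0.4]}}

```text
time: 12.93
eef_pos: [650.0, -232.7, 60.6]
ee_rot: [0.755, -0.656, 0.002, 0.006]
force: [0.4, 0.9, -1.5]
opening: 0.652
```

Run:
```python
from fit import *
o=r.observe(); print(o["eef_pos"],o["force"],o["opening"],Ro.from_quat(o["ee_rot"]).as_matrix().round(3))
rows(o,[645.5,-238.5,28],.132+np.pi/2,step=20)
cv2.imwrite("pics/m6.png",np.hstack([crop(T["pixels"],340,130,85,100,4.5),crop(S["pixels"],255,170,90,100,4.5)]))
```

```text
[ 650.25132443 -232.85960817   61.43616341] [ 0.08221835  0.05661066 -0.86416349] 0.6560333995197754 [[ 0.14  -0.99  -0.004]
 [-0.99  -0.14  -0.012]
 [ 0.011  0.006 -1.   ]]
n 2 yaw/row(tool) 0.0042 total world turn -0.008 world d [ -4.8  -5.6 -33.4]
[2.3, 2.6, 16.8] [2.3, 2.6, 16.8]
```

View pics/m6.png

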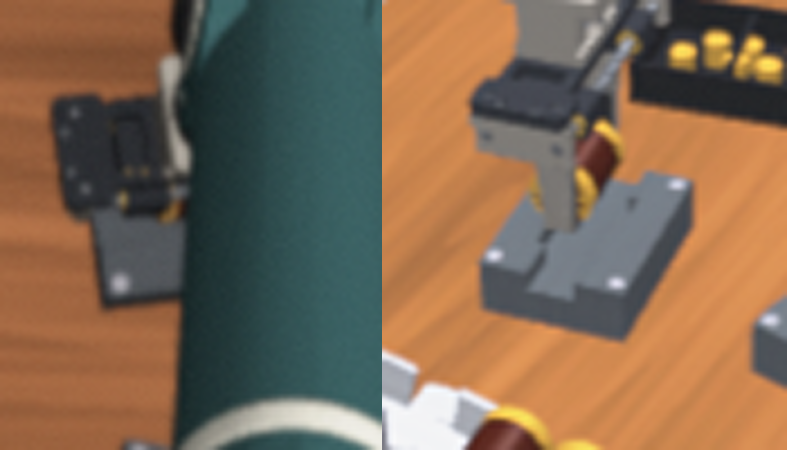

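Run:
```python
from fit import *
from scipy.optimize import fsolve
o=r.observe(); R=Ro.from_quat(o["ee_rot"]).as_matrix(); p=o["eef_pos"]
yd=np.array([-np.sin(.132),np.cos(.132),0])
for out in(36,42,48):
    tip=p-R[:,0]*out; b=np.array([561-382,229])/4.5+[255,170]-proj(S,tip)[0]
    f=lambda q:proj(S,np.r_[q,26]+yd*65)[0]+b-(np.array([552-382,294])/4.5+[255,170])
    print(out,"bias",b.round(1),"die",fsolve(f,[646,-238]).round(1))
    # bolts
    B=[(494,256),(678,184),(617,284)]
    print([ (back(S,np.array([u-382,v])/4.5+[255,170]-b,40)).round(0)[:2].tolist() for u,v in B])
```

```text
36 bias [0.5 3. ] die [ 649.9 -240.3]
[[685.0, -178.0], [616.0, -302.0], [601.0, -189.0]]
42 bias [1.3 1.8] die [ 649.1 -234.4]
[[684.0, -172.0], [616.0, -295.0], [600.0, -183.0]]
48 bias [2.1 0.6] die [ 648.2 -228.5]
[[683.0, -166.0], [615.0, -289.0], [599.0, -177.0]]
```

Call:
{"op": "move_arm", "data": {"travel": [[3,1,0],[3,1,0],[0,0,0],[0,0,0]], "yaw": [0.004,0.004,0,0], "hand": [0.4,0.4,0.4,0.4]}}

```text
time: 13.47
eef_pos: [651.7, -241.4, 66.4]
ee_rot: [0.752, -0.66, 0.006, 0.005]
force: [-0.5, 0.1, -1.0]
opening: 0.655
```

Run:
```python
from h import *
from plant import r
rows(r.observe(),[648,-239,45],.132+np.pi/2,step=10)
```

```text
n 3 yaw/row(tool) -0.0006 total world turn 0.002 world d [ -3.7   2.4 -21.4]
[-1.1, 1.1, 7.1] [-1.1, 1.1, 7.1] [-1.1, 1.1, 7.1]
```

Call:
{"op": "move_arm", "data": {"travel": [[-2,2,7],[-1,1.5,7],[0,0,7],[0,0,0],[0,0,0]], "yaw": [0,0,0,0,0], "hand": [0.4,0.4,0.4,0.4,0.4]}}

```text
time: 13.88
eef_pos: [647.3, -239.3, 43.3]
ee_rot: [0.751, -0.66, 0.006, 0.005]
force: [0.9, -0.9, -1.2]
opening: 0.652
```

Run:
```python
from h import *
from plant import r
o=r.observe();print(o["eef_pos"],o["force"])
rows(o,[648,-239,29],.132+np.pi/2,step=6)
```

```text
[ 647.29623955 -239.33413982   43.32884337] [ 0.85949877 -0.91558789 -1.19340164]
n 3 yaw/row(tool) -0.0008 total world turn 0.002 world d [  0.7   0.3 -14.3]
[-0.2, -0.2, 4.8] [-0.2, -0.2, 4.8] [-0.2, -0.2, 4.8]
```

Call:
{"op": "move_arm", "data": {"travel": [[0,-0.5,3],[0,0,3],[0,0,3]], "yaw": [0,0,0], "hand": [0.4,0.4,0.4]}}

```text
time: 14.13
eef_pos: [648.1, -239.1, 33.6]
ee_rot: [0.752, -0.66, 0.006, 0.005]
force: [0.0, 1.2, -1.8]
opening: 0.654
```

Call:
{"op": "move_arm", "data": {"travel": [[0,0,2],[0,0,2],[0,0,1]], "yaw": [0,0,0], "hand": [0.4,0.4,0.4]}}

```text
time: 14.38
eef_pos: [648.0, -238.9, 27.4]
ee_rot: [0.752, -0.66, 0.006, 0.005]
force: [0.0, 0.7, -2.6]
opening: 0.654
```

Call:
{"op": "move_arm", "data": {"travel": [[0,0,0],[0,0,0],[0,0,0],[0,0,0],[0,0,0],[0,0,-10],[0,0,-20],[0,0,-30],[0,0,-35],[0,0,-35],[0,0,-35],[0,20,0],[0,35,0],[0,35,0],[0,35,0],[0,0,0]], "yaw": [0,0,0,0,0,0,0,0,0,0,0,0,0,0,0,0], "hand": [0.85,0.85,0.85,0.85,0.85,0.85,0.85,0.85,0.85,0.85,0.85,0.85,0.85,0.85,0.85,0.85]}}

```text
time: 15.72
eef_pos: [522.4, -251.7, 209.9]
ee_rot: [0.753, -0.658, 0.011, 0.002]
force: [-0.7, -0.5, -0.8]
opening: 0.849
```

Run:
```python
from fit import *
o=r.observe(); print(o["eef_pos"],o["force"],o["opening"])
for l in ("barrel1","beam"):
    for n,s in(("top",T),("side",S)):
        for x in r.regions_of(l,n): print(l,n,x["point"],x["conf"],back(s,x["point"],116).round(),back(s,x["point"],47).round(1))
cv2.imwrite("pics/m7.png",np.vstack([np.hstack([crop(T["pixels"],170,130,260,120,1.5),crop(T["pixels"],340,140,86,40,4.5)[:180,:380]]),np.hstack([crop(S["pixels"],200,250,130,130,3),crop(S["pixels"],260,180,127,130,3)])[:,:770]]))
```

```text
[ 528.12862626 -250.35535364  210.71170685] [1.04296782 0.29699362 0.75269047] 0.8521999506025438
barrel1 top [261.9, 212.7] 0.78 [526.  83. 116.] [537.1  91.1  47. ]
barrel1 top [385.8, 173.7] 0.75 [ 632. -231.  116.] [ 649.2 -240.2   47. ]
barrel1 top [267.6, 229.8] 0.73 [482.  67. 116.] [491.2  74.5  47. ]
barrel1 top [222.7, 253.3] 0.61 [421. 178. 116.] [426.6 191.7  47. ]
barrel1 side [281.8, 275.1] 0.67 [522.  72. 116.] [562.6  11.   47. ]
barrel1 side [301.6, 216.7] 0.63 [ 593. -151.  116.] [ 639.9 -229.5   47. ]
barrel1 side [295.9, 277.9] 0.6 [487.  65. 116.] [525.1   3.2  47. ]
barrel1 side [324.9, 282.8] 0.46 [418.  48. 116.] [451.  -15.4  47. ]
beam top [202.6, 198.9] 0.69 [559. 235. 116.] [572.1 251.6  47. ]
beam top [186.8, 305.1] 0.18 [291. 262. 116.] [289.1 280.7  47. ]
beam side [225.8, 333.5] 0.7 [534. 283. 116.] [575.7 238.4  47. ]
beam side [432.7, 260.0] 0.6 [ 220. -147.  116.] [ 238.  -224.9   47. ]
beam side [224.3, 319.8] 0.42 [560. 253. 116.] [603.5 205.7  47. ]
```

View pics/m7.png

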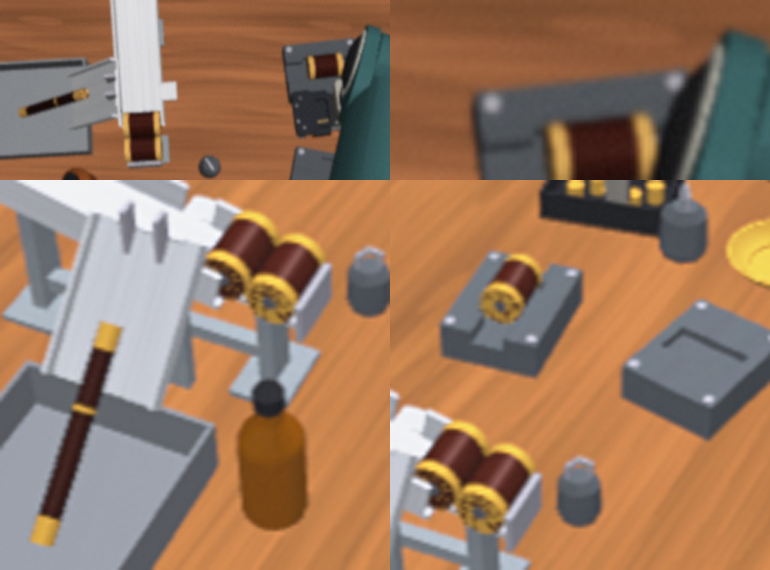

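Run:
```python
from plant import r
print(r.observe()["time"]); print(r.close_job())
```

```text
16.0167
the job is handed in; nothing more can be done
None
```

The job is handed in at 16.0 s of the 58 s allowed. No verdict was reported.

**What I did:** I pressed the beam's high end down with closed fingers. It tipped over the ridge and slid into the bin, and the barrels rolled to the stop. I gripped barrel 1 by its end faces, with an opening of 0.65 (about 60 mm). I then laid it in the slotted die and backed off with the hand open.

**What the last pictures showed:**
- **Beam:** its lower end is in the bin and its upper end leans on the slide. I estimate the upper end at about y 100 mm in the chute frame, and the middle at about 60 mm high.
- **Barrel 1:** it lies in the pocket. The top camera puts it at (649, −240) mm at seat height; my estimate of the die centre was (648, −239) mm.
- **Barrels 2 and 3:** barrel 2 is at the stop, within a few mm of where barrel 1 lay. Barrel 3 touches it uphill.
- **Bystanders:** those in the last crops (weights, bottle, brass pan) looked unmoved. I did not measure any of them or recheck the hammer and spare beam.

**What disagreed:**
- The side camera read about 10 mm differently in y from the top camera, and put barrel 1 about 14 mm from the top camera's place. I trusted the top camera, because it matched the robot base and the fit in the pocket.
- One late side reading of barrel 2 at (487, 65) mm was low in confidence. I did not rely on it.

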